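# Reset the tripped breaker on the desk power board

## Robot

A 6-joint arm with a two-finger parallel gripper is mounted at the origin on a cart in front of the work surface, level with it; the furniture and walls round the work are solid. World frame = base frame: x ahead of the robot, y to its left, z up, the work surface at z = 0. Lengths are in mm, angles in rad, forces in N, time in s.
With the tool pointing down it reaches from about 150 to 775 mm from the base axis. Payload 6.1 kg.
Tool frame: the origin (TCP) lies between the finger pads; the fingertips stand 25 mm ahead of it and the grasp point (between the pads) lies 6 mm ahead of it (robot.tip_extent is the distance from the TCP to the fingertips, in mm); z points along the fingers, y is the line along which they close (so a half turn about z gives the same grasp; the last joint's range is limited). The gripper opens to 85 mm and grips with 20 to 120 N. Pads are 22 mm wide; open, the fingers measure 114 mm over their backs; the gripper's body (76 mm by 85 mm) begins 54 mm behind the grasp point. The pads swing forward as they close: fully open they stand 13 mm farther back than shut.
Start: joints at [1.208, 0.126, -0.04, 1.405, 0, 1.571], TCP at [186.312, 490.812, 256.295] pointing down, gripper open.
Joint ranges: [-2.72, 2.72], [-0.95, 1.95], [-1.27, 1.35], [-1.78, 2.02], [-1.46, 1.47], [-3.14, 3.14]. Speed limits (rad/s): [2.39, 2.39, 3.01, 3.14, 3.14, 3.14].

## Interface

Orientations are given as a rotation vector (axis times angle).
In Python, from rig import status, viewer, hand_in, robot gives the robot as it stands.
- The arm moves only by the shell command python3 -m pendant 'ROWS' [FORCE]. ROWS is JSON, a list of rows, each a list of 3 entries, a list of its own where there are three numbers: the shift along the tool's x, y, z in mm, then the turn about the tool's z in rad, then the finger opening in mm, from 0 to 85.4. A call has 1 to 12 rows; each row is the pose to reach, as a shift and turn from the pose commanded when the call began, along the tool's axes at that moment; what a row does not reach only later rows make up. A row lasts 1/10 s, in which the tool goes at most 50 mm and 8.59 degrees, less where a joint would pass 70% of its speed; a pose out of reach is approached as far as the arm can. A call with a gripper value outside its range is refused whole. The fingers move at their own pace and stop on an object; FORCE is the grip in N (left out, the last holds). Time passes only in rows, so rows that repeat a pose let the fingers close. It gives the time, the measured TCP pose, the force, the opening and the grip force at its end, in the units of the state.
- status.get_state(): the state, without advancing time (a new reading comes with each control period).
- viewer.grab_frame(name): name is "scene" or "top" or "wrist"; returns a dict with "color" (420x560x3 uint8, blue, green, red), "camera_matrix" (3x3 intrinsics, pixels), "extrinsics" (4x4, takes a point from world to camera coordinates). Camera axes: x right, y down, z forward; pixel columns grow to the right and rows downward; lengths in mm; the calibration is good to about 2 mm. A picture is of the moment at which its call begins. There is no depth.
- hand_in(): hands the job in; it is judged then, once.
The state is a dict: "time": time; "q": joint angles; "joint_vel": joint speeds; "joint_torque": joint torques, N m; "tool_pos": TCP position; "tool_rot": TCP orientation; "contact_force": force on the tool from outside, world axes, zero at the start; "wrist_torque": the same for the moment, N m; "opening": finger opening in mm; "grasp_force": force on a finger pad.
Only numpy, scipy, OpenCV 4.12 (cv2) and the standard library are available. Lean on these libraries where they do the work, as an engineer would, in place of code of your own. Each camera call takes 0.05 s, during which the arm holds its last target. There are 200 camera calls.

## Task

One of the three breakers on the desk power board has tripped: its toggle stands about half-way, while of the other two one is fully on and one fully off. Reset the tripped one the way a breaker is reset: push its toggle fully off (towards the board's front edge, the long edge on the robot's side) and then throw it fully on (towards the rear edge, where the cable glands are). Leave the toggles of the other two breakers as they are.

Things in the scene. Friction and masses are not known exactly. Their poses are not given: they have to be found in the camera images.
- tripped_pivot (a point): Pivot of the tripped breaker's toggle, fixed, 54 mm above the desk, mid-way in the breaker's length and width (white, 86 mm along x, 54 mm along y). Axes: +x to the board's rear edge with black cable glands (on side), -x to its front edge (off side), z up. The breaker's flat nose round the toggle, 58 mm long in x, is 6 mm above the pivot; its ends step down 14 mm.
- tripped_toggle (a joint): Its toggle, a black paddle 10 mm thick (x), 18 mm wide (y), its end 44 mm from the pivot. Rad about the pivot's y axis: 0 = fully off, leaning 0.6 rad to -x, at a stop; 0.6 = upright; 1.2 = fully on, leaning 0.6 rad to +x, at a stop. Starts at 0.45 to 0.75. No spring, stays where left; 2 to 3 N near its end moves it.
- live_toggle (a joint): Toggle of the breaker that is on, same shape and values: stands at 1.2, to stay on. The three breakers are identical and stand in a row along y, 62 mm centre to centre, on a low grey board 130 x 204 x 20 mm screwed to the desk; which of the three places holds which differs.
- idle_toggle (a joint): Toggle of the breaker that is switched off, same shape and values: it stands at 0, leaning to the board's front edge, and is to stay off.

How it is judged:
By the outcome, as a careful person would: the job done as asked, in the order asked, and still so for the second after the job is handed in, with the robot touching nothing.
It also fails if it takes over 35 s, if anything falls off the work surface, if the arm or the gripper's body presses on something with over 40 N, if the wrist force passes 120 N, or if a joint passes its speed limit or range.

## Working session

There is one attempt and no reset: what is moved stays moved. The work goes in short steps, Python scripts to look and compute and a shell command to move; the robot and the scene stay as the last step left them, time stands still between calls to the robot, and variables do not carry over. Pictures are saved under pics/ and viewed, at most 10 in all, crops included, and the job is handed in when it is done.

```bash
mkdir -p pics
python3 - <<'E'
from rig import status, viewer
import cv2,numpy as np
s=status.get_state();print(s['time'],s['tool_pos'],s['tool_rot'],s['opening'])
for n in('top','scene'):
    f=viewer.grab_frame(n);cv2.imwrite(f'pics/{n}0.png',f['color']);np.savez(f'pics/{n}0.npz',**f)
    print(n,f['camera_matrix'].tolist(),np.round(f['extrinsics'],3).tolist())
E
```

```text
0.0 [186.19520097 490.47777733 255.51635845] [-5.66728669e-01 -3.08975524e+00  2.51067074e-03] 85.1768047294346
top [[539.4798180290458, 0.0, 279.7027471301289], [0.0, 539.4798180290458, 205.7884204919448], [0.0, 0.0, 1.0]] [[0.011, -1.0, -0.021, 61.659], [-0.983, -0.007, -0.184, 546.856], [0.184, 0.023, -0.983, 840.686], [0.0, 0.0, 0.0, 1.0]]
scene [[453.2721053523784, 0.0, 281.9179184878634], [0.0, 453.2721053523784, 210.61170618664022], [0.0, 0.0, 1.0]] [[0.569, -0.822, 0.017, -273.695], [-0.603, -0.431, -0.672, 415.642], [0.56, 0.372, -0.74, 607.173], [0.0, 0.0, 0.0, 1.0]]
```

View pics/top0.png

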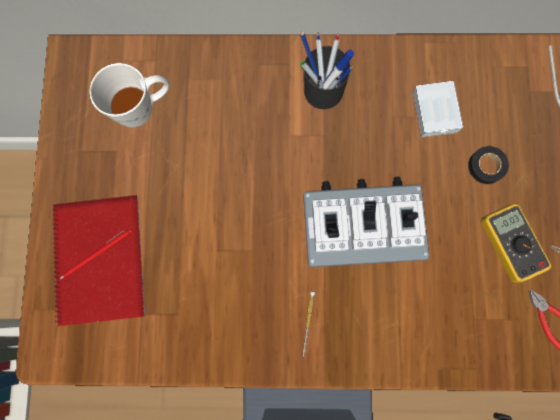

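View pics/scene0.png

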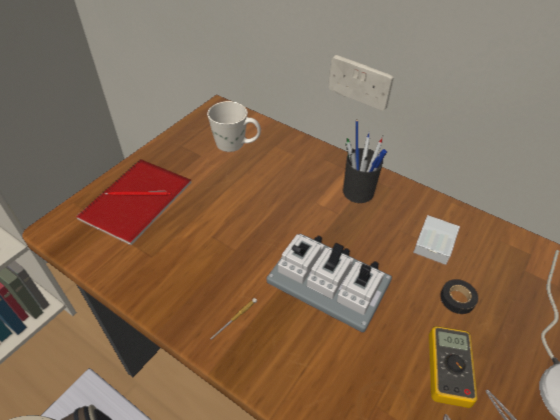

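Run:
```python
import cv2,numpy as np
a=cv2.imread('pics/top0.png')[170:275,295:440];b=cv2.imread('pics/scene0.png')[225:330,260:405]
cv2.imwrite('pics/crop.png',cv2.resize(np.hstack([a,b]),(796,288),interpolation=cv2.INTER_CUBIC))
f=np.load('pics/top0.npz');K=f['camera_matrix'];E=f['extrinsics'];R=E[:3,:3];c=-R.T@E[:3,3];print('cam',c)
def ray(u,v,z):
    d=R.T@np.linalg.solve(K,[u,v,1]);return c+d*(z-c[2])/d[2]
img=f['color'];h=cv2.cvtColor(img,cv2.COLOR_BGR2HSV)
roi=np.zeros(img.shape[:2],np.uint8);roi[170:275,295:440]=255
w=cv2.inRange(h,(0,0,205),(180,40,255))&roi
board=cv2.morphologyEx(cv2.inRange(h,(0,0,90),(180,70,255))&roi,cv2.MORPH_CLOSE,np.ones((15,15)))
cs=max(cv2.findContours(board,0,2)[0],key=cv2.contourArea)
r=cv2.minAreaRect(cs);P=np.array([ray(*p,20)for p in cv2.boxPoints(r)]);print('board',r,P.round(1).tolist(),P.mean(0),[np.linalg.norm(P[i]-P[i-1])for i in range(4)])
blk=cv2.inRange(h,(0,0,0),(180,255,60))&roi
for q in cv2.findContours(blk,0,2)[0]:
    if cv2.contourArea(q)>15: print('blk',cv2.boundingRect(q),cv2.contourArea(q))
w=cv2.morphologyEx(w,cv2.MORPH_OPEN,np.ones((3,3)))
for q in cv2.findContours(w,0,2)[0]:
    if cv2.contourArea(q)>100: print('white',cv2.minAreaRect(q))
```

```text
cam [382.29218777  46.10235723 928.08098263]
board ((365.80206298828125, 225.2672119140625), (75.9190673828125, 121.26273345947266), 86.49646759033203) [[578.2, 27.4, 20.0], [592.5, -180.1, 20.0], [462.6, -182.8, 20.0], [448.4, 19.3, 20.0]] [520.40213778 -79.05421646  20.        ] [np.float64(130.04083980566105), np.float64(208.0244701747185), np.float64(129.89764637695143), np.float64(202.64800620664192)]
blk (326, 215, 12, 22) 187.0
blk (402, 210, 15, 17) 168.5
blk (364, 202, 11, 27) 225.5
blk (322, 182, 9, 8) 45.5
blk (357, 179, 9, 9) 48.5
blk (393, 177, 9, 9) 48.0
white ((331.7334289550781, 224.75680541992188), (51.358036041259766, 34.82823181152344), 86.09950256347656)
white ((368.4713439941406, 222.18443298339844), (51.333763122558594, 33.498226165771484), 84.80557250976562)
white ((406.24755859375, 220.02685546875), (51.729373931884766, 33.830379486083984), 83.92753601074219)
```

View pics/crop.png

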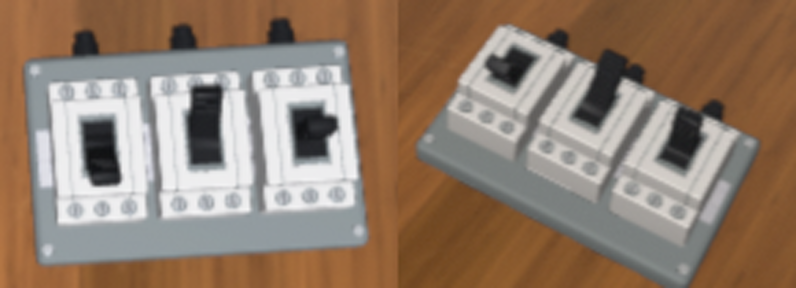

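```bash
cat > h.py <<'E'
import numpy as np
from scipy.spatial.transform import Rotation as Ro
from rig import status
def ray(f,u,v,z):
    R=f['extrinsics'][:3,:3];t=f['extrinsics'][:3,3];c=-R.T@t
    d=R.T@np.linalg.solve(f['camera_matrix'],[u,v,1]);return c+d*(z-c[2])/d[2]
def shift(goal,psi):
    s=status.get_state();T=Ro.from_rotvec(s['tool_rot']).as_matrix()
    G=np.array([[-np.cos(psi),-np.sin(psi),0],[-np.sin(psi),np.cos(psi),0],[0,0,-1]]).T
    G=np.column_stack([[-np.cos(psi),-np.sin(psi),0],[-np.sin(psi),np.cos(psi),0],[0,0,-1]])
    print('t',s['time'],'pos',s['tool_pos'].round(1),'shift',(T.T@(np.array(goal)-s['tool_pos'])).round(1),'turn',Ro.from_matrix(T.T@G).as_rotvec().round(3),'F',np.round(s['contact_force'],1))
E
python3 - <<'E'
from h import *
f=np.load('pics/top0.npz')
C=[ray(f,*p,50) for p in((331.73,224.76),(368.47,222.18),(406.25,220.03))];print(np.round(C,1),np.linalg.norm(np.diff(C,axis=0),axis=1))
g=[ray(f,*p,30) for p in((326.5,186),(361.5,183.5),(397.5,181.5))];print(np.round(g,1))
for A in(C,g):
    d=A[0]-A[2];print('psi',np.arctan2(-d[0],d[1]))
psi=np.arctan2(-(C[0]-C[2])[0],(C[0]-C[2])[1]);bx=np.array([np.cos(psi),np.sin(psi),0])
shift(np.r_[C[2][:2],0]+bx*38+[0,0,190],psi)
E
```

```text
[[ 515.4  -19.3   50. ]
 [ 520.2  -79.5   50. ]
 [ 524.2 -141.3   50. ]] [60.39923996 61.95071095]
[[ 585.1  -12.4   30. ]
 [ 589.8  -71.9   30. ]
 [ 593.7 -132.9   30. ]]
psi 0.07164810057779541
psi 0.07084401939054467
t 0.1 pos [186.2 490.5 255.6] shift [-574.7 -454.7   66.3] turn [-0.001 -0.    -0.434] F [ 0.2  0.7 -0. ]
```

```bash
python3 -m pendant '[[[-48,-38,5],-0.1,0],[[-96,-76,10],-0.2,0],[[-144,-114,15],-0.3,0],[[-192,-152,20],-0.434,0],[[-240,-190,25],-0.434,0],[[-288,-228,30],-0.434,0],[[-336,-266,35],-0.434,0],[[-384,-304,40],-0.434,0],[[-432,-342,45],-0.434,0],[[-480,-380,50],-0.434,0],[[-528,-418,58],-0.434,0],[[-575,-455,66],-0.434,0]]'; python3 -c "
from h import *
shift([561.7,-138.6,190],.071)"
```

```text
time: 1.3
tool_pos: [491.2, -20.9, 205.3]
tool_rot: [-0.111, 3.14, 0.0]
contact_force: [0.5, 0.7, 0.4]
opening: -0.1
grasp_force: 0.0
t 1.3 pos [491.2 -20.9 205.3] shift [ -62.  -122.4   15.3] turn [ 0.  0. -0.] F [0.5 0.7 0.4]
```

```bash
python3 -m pendant '[[[-20,-40,5],0,0],[[-41,-81,10],0,0],[[-62,-122,15],0,0],[[-62,-122,15],0,0],[[-62,-122,15],0,0],[[-62,-122,15],0,0]]'
python3 - <<'E'
from h import *
from rig import viewer
import cv2
shift([561.7,-138.6,105],.071)
W=viewer.grab_frame('wrist');S=viewer.grab_frame('top');
cv2.imwrite('pics/w1.png',np.vstack([cv2.resize(W['color'],(400,300)),cv2.resize(S['color'][160:280,290:450],(400,300))]))
E
```

```text
time: 1.9
tool_pos: [560.7, -135.5, 190.4]
tool_rot: [0.112, -3.139, -0.001]
contact_force: [-0.1, -0.5, 0.5]
opening: -0.1
grasp_force: 0.0
t 1.9 pos [ 560.7 -135.5  190.4] shift [-0.9 -3.3 85.4] turn [ 0.001 -0.001  0.001] F [-0.1 -0.5  0.5]
```

View pics/w1.png

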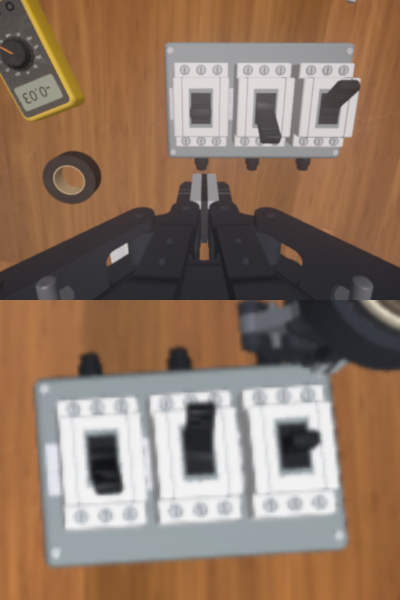

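```bash
python3 -m pendant '[[[-1,-3,30],0,0],[[-1,-3,60],0,0],[[-1,-3,85],0,0],[[-1,-3,85],0,0],[[-1,-3,85],0,0]]'; python3 -m pendant '[[[6,0,0],0,0],[[12,0,0],0,0],[[18,0,0],0,0],[[22,0,0],0,0],[[26,0,0],0,0],[[30,0,0],0,0],[[30,0,0],0,0],[[30,0,0],0,0]]'
python3 - <<'E'
from h import *
from rig import viewer,robot
import cv2
print(robot.tip_extent)
shift([524,-141,105],.071)
W=viewer.grab_frame('wrist');S=viewer.grab_frame('scene');
cv2.imwrite('pics/w2.png',np.vstack([cv2.resize(W['color'],(400,300)),cv2.resize(S['color'][200:320,270:430],(400,300))]))
E
```

```text
time: 2.5
tool_pos: [562.2, -138.2, 106.4]
tool_rot: [0.114, -3.139, -0.0]
contact_force: [0.0, 1.0, 0.7]
opening: -0.0
grasp_force: 0.0
time: 3.3
tool_pos: [532.5, -141.3, 105.8]
tool_rot: [-0.112, 3.139, -0.0]
contact_force: [1.7, 0.0, 1.4]
opening: 0.2
grasp_force: 1.1
25.0
t 3.3 pos [ 532.5 -141.3  105.8] shift [8.5 0.9 0.8] turn [-0.  0.  0.] F [1.7 0.  1.4]
```

View pics/w2.png

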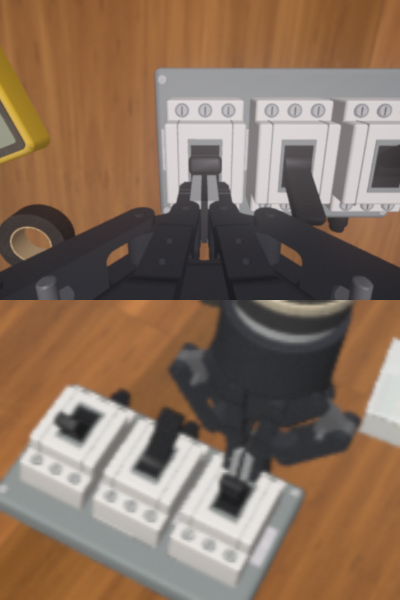

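The closed fingers are on the rear side of the tripped paddle (wrist crop ~ (205,163)), centred. I keep pushing to the front until the stop shows up in the force.

```bash
python3 -m pendant '[[[4,0,0],0,0],[[7,0,0],0,0],[[9,0,0],0,0],[[9,0,0],0,0]]'|grep -E 'pos|con'; for i in 1 ; do python3 -m pendant '[[[1,0,0],0,0],[[2,0,0],0,0],[[3,0,0],0,0],[[3,0,0],0,0]]'|grep -E 'pos|con';done; python3 -m pendant '[[[1,0,0],0,0],[[2,0,0],0,0],[[2,0,0],0,0]]'|grep -E 'pos|con'
```

```text
tool_pos: [523.0, -141.7, 105.4]
contact_force: [2.6, 1.0, 0.4]
tool_pos: [522.1, -142.0, 106.3]
contact_force: [7.2, 0.8, 0.3]
tool_pos: [521.5, -142.1, 106.9]
contact_force: [10.1, 1.1, -0.2]
```

```bash
python3 -m pendant '[[[1,0,0],0,0],[[3,0,0],0,0],[[3,0,0],0,0]]'|grep -E 'pos|con'
python3 - <<'E'
from rig import viewer
import cv2,numpy as np
W=viewer.grab_frame('wrist');S=viewer.grab_frame('scene');
cv2.imwrite('pics/w3.png',np.vstack([cv2.resize(W['color'],(400,300)),cv2.resize(S['color'][200:320,270:430],(400,300))]))
E
```

```text
tool_pos: [520.6, -142.3, 107.8]
contact_force: [16.1, 1.4, -0.1]
```

View pics/w3.png

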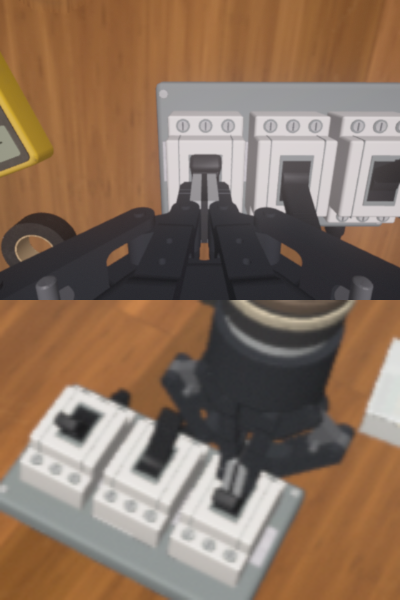

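At the stop: force up to 16 N with no more travel. Next I back off, go over the paddle, and look from the front side.

```bash
python3 -m pendant '[[[-15,0,0],0,0],[[-20,0,-5],0,0],[[-20,0,-35],0,0],[[-20,0,-60],0,0],[[-20,0,-60],0,0],[[20,0,-60],0,0],[[48,0,-60],0,0],[[48,0,-60],0,0],[[48,0,-60],0,0]]'|grep -E 'time|pos|con'
python3 - <<'E'
from h import *
from rig import viewer
import cv2
shift(np.array([524,-141,105])-53*np.array([np.cos(.071),np.sin(.071),0]),.071)
W=viewer.grab_frame('wrist');S=viewer.grab_frame('scene');
cv2.imwrite('pics/w4.png',np.vstack([cv2.resize(W['color'],(400,300)),cv2.resize(S['color'][200:320,270:430],(400,300))]))
E
```

```text
time: 5.8
tool_pos: [466.9, -145.8, 165.3]
contact_force: [0.1, 0.5, 0.5]
t 5.8 pos [ 466.9 -145.8  165.3] shift [-4.3  0.7 60.3] turn [ 0.    -0.001 -0.   ] F [0.1 0.5 0.5]
```

View pics/w4.png

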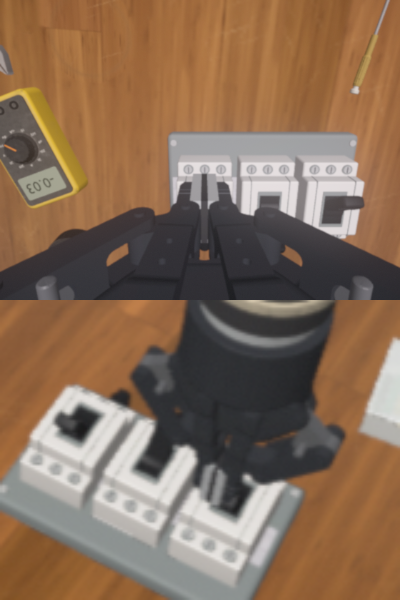

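The tool is in front of the toggle, clear of it. Now down and push to the rear.

```bash
python3 -m pendant '[[[0,1,25],0,0],[[0,1,50],0,0],[[0,1,60],0,0],[[0,1,60],0,0],[[0,1,60],0,0]]'|grep -E 'pos|con'; python3 -m pendant '[[[-6,0,0],0,0],[[-12,0,0],0,0],[[-17,0,0],0,0],[[-22,0,0],0,0],[[-27,0,0],0,0],[[-32,0,0],0,0],[[-37,0,0],0,0],[[-42,0,0],0,0],[[-47,0,0],0,0],[[-52,0,0],0,0],[[-56,0,0],0,0],[[-56,0,0],0,0]]'|grep -E 'pos|con';  python3 -m pendant '[[[-1,0,0],0,0],[[-3,0,0],0,0],[[-3,0,0],0,0]]'|grep -E 'pos|con'
```

```text
tool_pos: [468.2, -144.8, 106.1]
contact_force: [-0.1, 0.2, 0.1]
tool_pos: [524.0, -140.6, 105.2]
contact_force: [-0.1, -0.3, 0.4]
tool_pos: [526.6, -140.5, 105.5]
contact_force: [-1.3, -0.1, -0.9]
```

```bash
python3 -m pendant '[[[-1,0,0],0,0],[[-2,0,0],0,0],[[-3,0,0],0,0],[[-3,0,0],0,0]]'|grep -E 'pos|con';  python3 -m pendant '[[[-1,0,0],0,0],[[-3,0,0],0,0],[[-3,0,0],0,0]]'|grep -E 'pos|con'; python3 -m pendant '[[[-1,0,0],0,0],[[-2,0,0],0,0],[[-2,0,0],0,0]]'|grep -E 'pos|con'
```

```text
tool_pos: [529.4, -140.4, 105.7]
contact_force: [-2.8, -0.1, -0.3]
tool_pos: [529.8, -140.3, 105.5]
contact_force: [-11.4, -1.0, 6.9]
tool_pos: [530.1, -140.2, 105.4]
contact_force: [-18.6, -1.7, 10.0]
```

At the on stop (18.6 N, no more travel). Backing off and checking.

```bash
python3 -m pendant '[[[12,0,0],0,0],[[25,0,0],0,0],[[45,0,-15],0,0],[[60,0,-60],0,0],[[90,0,-100],0,0],[[130,0,-120],0,0],[[170,0,-120],0,0],[[200,0,-120],0,0],[[200,0,-120],0,0],[[200,0,-120],0,0]]'|grep -E 'time|pos|con'
python3 - <<'E'
from rig import viewer
import cv2,numpy as np
W=viewer.grab_frame('top');S=viewer.grab_frame('scene');
cv2.imwrite('pics/w5.png',np.vstack([cv2.resize(W['color'][160:280,290:450],(400,300)),cv2.resize(S['color'][210:330,260:420],(400,300))]))
E
```

```text
time: 9.9
tool_pos: [335.1, -154.4, 226.2]
contact_force: [-0.3, -0.2, -0.4]
```

View pics/w5.png

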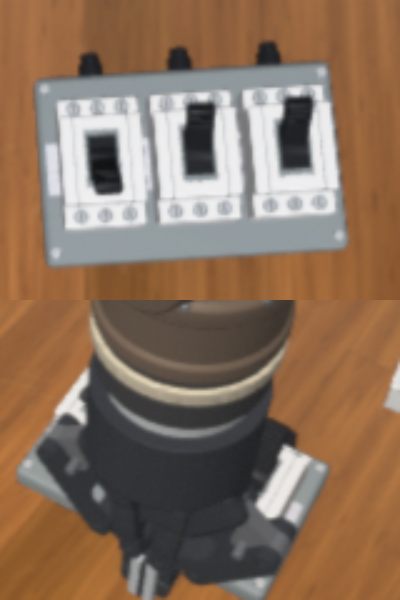

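The top crop shows the reset toggle at (296,135), leaning to the rear just like the live one at (200,140). The idle toggle at (104,165) is unchanged.

```bash
python3 -c "
from rig import hand_in
print(hand_in())"
```

```text
the job is handed in; nothing more can be done
None
```

I pushed the tripped breaker (the right-hand one from the robot's side) fully off to its stop, then threw it fully on to its stop; the other two toggles are unchanged in the last picture, and I handed the job in with the arm clear at about 10 s.

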